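Clamp an offcut in the jig with its draw latch

ROBOT

A 7-joint arm with a two-finger parallel gripper is mounted at the origin on a cart in front of the work surface, level with it; the furniture and walls round the work are solid. World frame = base frame: x ahead of the robot, y to its left, z up, the work surface at z = 0. Lengths are in mm, angles in rad, forces in N, time in s.
With the tool pointing down it reaches from about 425 to 800 mm from the base axis. Payload 8.3 kg.
Tool frame: the origin (TCP) lies between the finger pads; the fingertips stand robot.tip_reach ahead of it and the grasp point (between the pads) lies 2 mm behind it (robot.tip_reach is the distance from the TCP to the fingertips, in mm); z points along the fingers, y is the line along which they close (so a half turn about z gives the same grasp; the last joint's range is limited). The gripper opens to 85 mm and grips with 20 to 120 N. Pads are 22 mm wide; open, the fingers measure 114 mm over their backs; the gripper's body (76 mm by 85 mm) begins 54 mm behind the grasp point. The pads swing forward as they close: fully open they stand 13 mm farther back than shut.
Start: joints at [-1.327, 0.383, 0.016, 1.37, -0.006, 1.388, -0.046], TCP at [188.705, 595.814, 248.279] pointing down, gripper open.
Joint ranges: [-2.95, 2.95], [-0.25, 2.06], [-1.52, 1.56], [0.18, 2.33], [-1.44, 4.58], [0.02, 2.06], [-3.01, 3.01]. Speed limits (rad/s): [2.39, 2.39, 3.01, 3.01, 3.14, 3.14, 3.14].

INTERFACE

Orientations are given as a unit quaternion [x, y, z, w].
In Python, from bench import robot gives the robot as it stands.
- The arm moves only by the tool apply_moves, never from a script. Its arguments are lists of equal length, an entry for each row: "translation": the shift along the tool's x, y, z in mm, a list of three; "twist": the turn about the tool's z in degrees; "hand": the opening, from 0 (shut) to 1 (fully open). A call has 1 to 5 rows; each row shifts and turns the commanded pose from where the row before left it, along the tool's axes as they then stand; what a row does not reach is not made up. A row lasts 1/8 s, in which the tool goes at most 62.5 mm and 10.7 degrees, less where a joint would pass 70% of its speed; a pose out of reach is approached as far as the arm can. A call is refused whole if a number of a shift passes 62.5 or a number of a turn 10.7, either way. A call with a gripper value outside its range is refused whole. The fingers move at their own pace and stop on an object; the grip force is fixed at half the most. Time passes only in rows, so rows that do not move let the fingers close. It gives the time, the measured TCP pose, the force, the opening and the grip force at its end, in the units of the state.
- robot.observe(): the state, without advancing time (a new reading comes with each control period).
- robot.read_camera(name): name is "scene" or "top"; returns (picture, depth): 400x640x3 uint8, red, green, blue; 400x640 float32, mm along the optical axis (not along the pixel's ray), 0 where there is no reading.
- robot.camera_model(name): a dict with "vertical_fov" (degrees; the focal length in pixels is half the picture's height over the tangent of half this angle, whatever the lens; pixels are square), "cx", "cy" (the principal point, pixels), "R" (3x3) and "t" (3): a world point X has camera coordinates R X + t. Camera axes: x right, y down, z forward; pixel columns grow to the right and rows downward; lengths in mm; the calibration is good to about 2 mm. A picture is of the moment at which its call begins. camera_model takes no time and is no camera call.
- robot.sign_off(): hands the job in; it is judged then, once.
Trained networks look in the newest picture that a camera, given by its name, has taken for a name from the list of things; names that differ only in an ending like _2 or _b are one class to them, and where a whole thing is asked for, a point or a joint stands for the part that bears it (a point fixed in the world has none). Each returns a list of dicts, best first, with "score" (0 to 1); they miss things now and then, are a little off and sometimes report something else, mostly with a low value. They report only what shows in the picture. A call takes as long as a camera call.
- robot.spot_in(camera, query): "centre" ([x, y, z] in mm, in world coordinates, good to about 4 mm: the middle of the surface that is visible of it).
- robot.landmark_of(camera, query): "centre" ([x, y, z] in mm, in world coordinates, good to about 4 mm: a listed point, or the origin of a listed thing).
The state is a dict: "clock": time; "qpos": joint angles; "qvel": joint speeds; "joint_efforts": joint torques, N m; "tool_pos": TCP position; "tcp_rot": TCP orientation; "ft_force": force on the tool from outside, world axes, zero at the start; "torque": the same for the moment, N m; "finger_gap": finger opening in mm; "grasp_force": force on a finger pad.
Only numpy, scipy, OpenCV 4.12 (cv2) and the standard library are available. Lean on these libraries where they do the work, as an engineer would, in place of code of your own. Each camera call takes 0.05 s, during which the arm holds its last target. There are 200 camera calls.

TASK

Clamp the wooden block that lies in the blue jig: lift the latch's steel loop over the hook on the sliding jaw, let its end bar drop into the slot behind the hook and draw it back under the hook, then press the red lever down past centre until it lies flat and holds by itself. The jaw slides and where it stands is not measured, so feel for the slot and never ram the loop down on the jaw; press the lever firmly but do not lean on it once it is down.

Things in the scene. Friction and masses are not known exactly. Their poses are not given: they have to be found in the camera images.
- jig: Clamping jig fixed to the bench: plywood base 262 x 110 x 18 mm with blue fence, blue sliding jaw, steel draw latch. Origin on the bench top under the lever's pivot (pivot 62.5 mm above it); x runs along the jig from latch to jaw, z up: 'jig frame' below. The jaw slides along x with about 12 N of friction; its carriage is 70 mm wide in y, top at z 36 mm, with a riser 26 mm wide, top z 53 mm.
- fence: Blue fixed fence the block is pressed against, jig x -24 to 18 mm, top z 44 mm, with the latch's bracket; origin and axes as the jig.
- slot_home (a point): Point fixed to the jig at x 109.5, z 60 mm: middle of the slot IF the jaw's pad just touched the block. The slot, 9 mm long in x, lies between the tip of the hook's nose (top z 73 mm, underside 67) and a taller black rubber guard block (top z 79 mm, 16 mm long in x), all 22 mm wide in y. At the start the slot stands 2 to 18 mm farther out (+x) than this; how far is not measured.
- loop_bar (a point): Middle of the loop's end bar. The loop is a U of 6 mm round steel: side bars 34 mm apart (40 mm over the outside), 117.5 mm from their pivot in the lever to the end bar. x points from that pivot to the bar, y along the bar. It stays where it is left (light friction), can be pinched across both side bars from above; pulling it takes the lever along. In the slot its jig z is 56 to 64 mm.
- loop_pivot (a point): Pivot of the loop in the lever, 20 mm from the lever's pivot. Bringing the bar over the slot needs the lever at about 1.5 to 2.4 rad; moving the loop does that. Once the bar is in the slot, drawing it 6 mm or more back (-x) puts it against the hook's post, under the 5 mm nose; drawn farther it takes the jaw along until the pad meets the block.
- lever_handle (a point): On the pressed face of the red handle (upper face when closed, towards the jaw when raised), 55 mm from the lever's pivot and 7 mm off the line through the pivot. The red grip is 24 mm wide, 8 mm thick, from 39 to 73 mm from the pivot. x points from handle to pivot, z out of the pressed face.
- lever (a joint): Lever angle, rad: 0 closed (level, pointing to jig -x, on a rubber stop of 5 N/mm; latched it rests near -0.04), 1.57 upright, 2.6 most, leaning to the jaw. Stays where left while the loop is slack. With the loop hooked, pressing takes up the jaw's play, then compresses its springs from about 0.9 rad on: about 10 N on the handle; past centre (about 0.14 rad) it pulls itself shut.
- block_mid (a point): Centre of the dark wooden block, 50 x 50 x 19 mm, flat on the jig's base (z 18 mm) between fence and jaw; it need not be grasped.

How it is judged:
By the outcome, as a careful person would: the job done as asked, in the order asked, and still so for the second after the job is handed in, with the robot touching nothing.
It also fails if it takes over 67 s, if anything falls off the work surface, if the arm or the gripper's body presses on something with over 40 N, if the wrist force passes 120 N, or if a joint passes its speed limit or range.

## Working session

There is one attempt and no reset: what is moved stays moved. The work goes in short steps, Python scripts to look and compute and a tool call to move; the robot and the scene stay as the last step left them, time stands still between calls to the robot, and variables do not carry over. Pictures are saved under pics/ and viewed, at most 10 in all, crops included, and the job is handed in when it is done.

Besides the shell and the picture viewer there is one more tool, called after "Request:" in YAML: its name, and indented under it one key for each argument. apply_moves: Moves the arm, as the interface text tells. Its arguments: {"type":"object","properties":{"translation":{"type":"array","items":{"type":"array","items":{"type":"number"}}},"twist":{"type":"array","items":{"type":"number"}},"hand":{"type":"array","items":{"type":"number"}}},"required":["translation","twist","hand"]}

```bash
mkdir -p pics; ls; cat > h.py <<'E'
import numpy as np,cv2
from bench import robot
def cam(n):
    m=robot.camera_model(n); f=200/np.tan(np.radians(m["vertical_fov"])/2)
    return f,m["cx"],m["cy"],np.array(m["R"]),np.array(m["t"])
def proj(n,X):
    f,cx,cy,R,t=cam(n); c=np.atleast_2d(X)@R.T+t
    return c[:,:2]/c[:,2:]*f+[cx,cy]
def back(n,u,v,d):
    f,cx,cy,R,t=cam(n); return R.T@(np.array([(u-cx)/f*d,(v-cy)/f*d,d])-t)
def save(n,img): cv2.imwrite("pics/%s.png"%n,img[:,:,::-1])
E
python3 - <<'E'
from h import *
s=robot.observe(); print({k:np.round(v,3).tolist() for k,v in s.items()}, robot.tip_reach)
for n in("scene","top"):
    p,d=robot.read_camera(n); save(n+"0",p); np.savez(n+"0.npz",p=p,d=d)
    m=robot.camera_model(n); print(n,{k:np.round(v,3).tolist() for k,v in m.items()})
    for q in("jig","fence","slot_home","loop_bar","loop_pivot","lever_handle","block_mid"):
        r=robot.landmark_of(n,q); print(q,[(np.round(x["centre"],1).tolist(),round(x["score"],2)) for x in r[:2]])
E
```

```text
pics
{'clock': 0.0, 'qpos': [-1.327, 0.384, 0.016, 1.371, -0.006, 1.388, -0.046], 'qvel': [-0.001, -0.0, -0.0, -0.001, -0.001, -0.0, -0.0], 'joint_efforts': [0.001, -62.759, 0.845, -37.182, 0.016, 0.014, -0.0], 'tool_pos': [188.573, 595.375, 247.265], 'tcp_rot': [0.153, 0.988, -0.001, -0.0], 'ft_force': [-0.57, 0.345, -0.773], 'torque': [0.051, 0.037, 0.019], 'grasp_force': 0.0, 'finger_gap': 85.364} 17.0
scene {'vertical_fov': 48.296, 'cx': 321.438, 'cy': 204.008, 'R': [[0.872, -0.49, 0.012], [-0.327, -0.601, -0.73], [0.365, 0.632, -0.684]], 't': [-454.253, 268.376, 658.276]}
jig [([584.3, -10.9, -4.2], 0.64)]
fence [([588.3, -13.0, -2.9], 0.95), ([586.1, -13.2, -4.2], 0.74)]
slot_home [([558.6, 94.6, 57.3], 0.78)]
loop_bar [([557.1, 105.2, 105.9], 0.75)]
loop_pivot [([581.1, -2.8, 81.3], 0.8), ([559.2, 95.3, 56.8], 0.23)]
lever_handle [([582.9, 16.0, 109.4], 0.58)]
block_mid [([577.8, 28.7, 26.2], 0.85), ([579.9, 16.9, 107.6], 0.61)]
top {'vertical_fov': 48.219, 'cx': 308.677, 'cy': 199.822, 'R': [[-0.028, -1.0, 0.006], [-0.995, 0.028, -0.091], [0.091, -0.008, -0.996]], 't': [64.48, 570.455, 895.354]}
jig [([589.6, -9.9, -1.0], 0.87), ([586.9, -13.0, -2.1], 0.42)]
fence [([590.3, -14.2, 0.3], 0.83)]
slot_home [([557.2, 95.3, 59.1], 0.67)]
loop_bar [([556.4, 103.7, 107.8], 0.88)]
loop_pivot [([588.9, -3.3, 77.6], 0.58)]
lever_handle [([578.9, 13.1, 110.9], 0.82)]
block_mid [([578.6, 29.2, 30.1], 0.61)]
```

View pictures.

```bash
python3 - <<'E'
from h import *
for n in("scene","top"):
    p=np.load(n+"0.npz")["p"]; c=proj(n,[[570,45,50]])[0].astype(int); print(n,c)
    x0=max(0,c[0]-110);y0=max(0,c[1]-80); print(x0,y0)
    save(n+"c",cv2.resize(p[y0:y0+150,x0:x0+200],None,fx=4,fy=4,interpolation=cv2.INTER_CUBIC))
E
```

```text
scene [332 213]
222 133
top [310 199]
200 119
```

View pics/scenec.png

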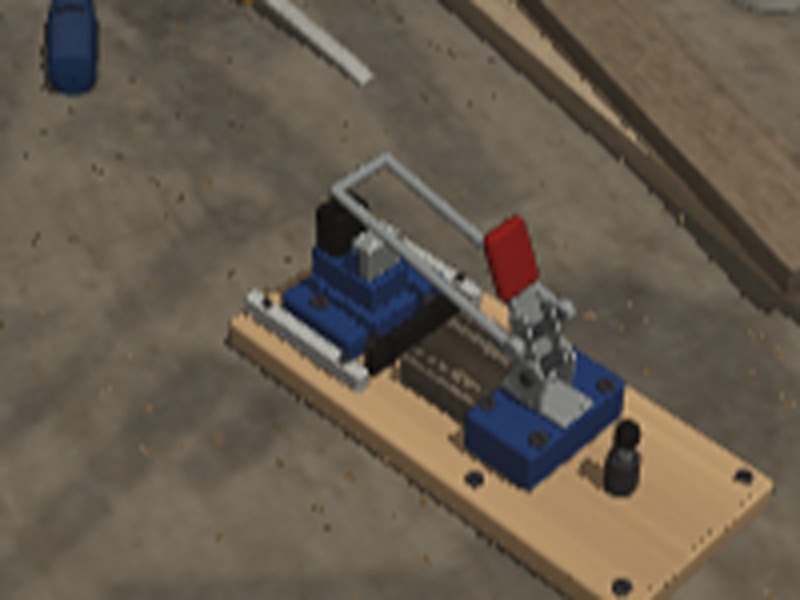

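View pics/topc.png

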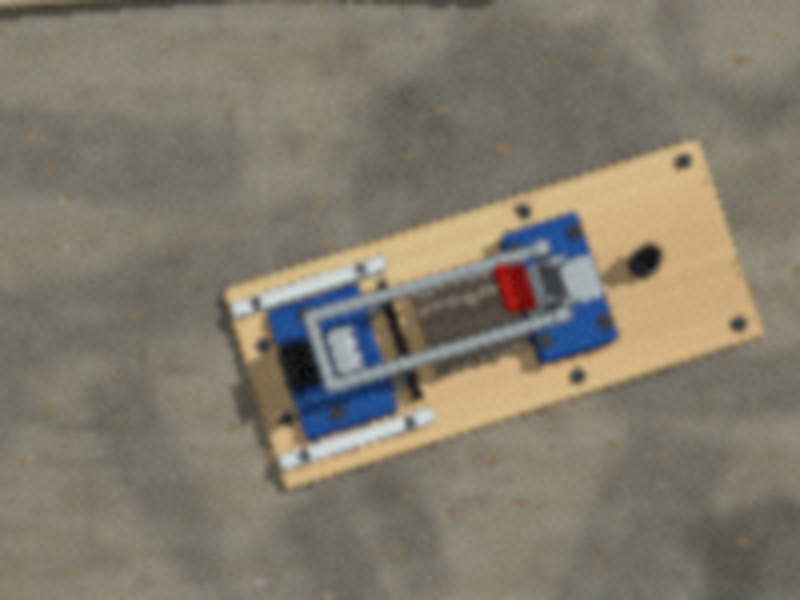

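```bash
python3 - <<'E'
from h import *
def plane(n,u,v,z):
    f,cx,cy,R,t=cam(n); r=R.T@np.array([(u-cx)/f,(v-cy)/f,1]); c=-R.T@t
    return c+r*(z-c[2])/r[2]
C=[plane("top",200+u/4,119+v/4,18) for u,v in((226,296),(286,489),(697,140),(762,331))]
print(np.round(C,1)); LT,LB,RT,RB=C
print(np.linalg.norm(LT-RT),np.linalg.norm(LB-RB),np.linalg.norm(LT-LB),np.linalg.norm(RT-RB))
e=(LT-RT+LB-RB); e/=np.linalg.norm(e); print("yaw",np.arctan2(e[1],e[0]),e)
mid=sum(C)/4; print("mid",mid)
y=np.array([-e[1],e[0],0])
P={"slot_home":(558,95,58),"bar":(556.7,104.5,107),"lpiv":(585,-3,79.5),"handle":(581,14.5,110),"jig":(587.5,-11.5,0),"block":(578.2,29,28)}
for k,v in P.items():
    w=np.array(v)-mid; print(k,np.round([w@e,w@y],1),v[2])
for n,pts in(("top",dict(guardL=(282,362,79),guardR=(316,362,79),hookL=(330,350,73),hookR=(362,350,73),carrL=(290,430,36),barO=(308,350,107),barI=(322,350,107))),("scene",dict(padbase=(370,372,18)))):
    for k,(u,v,z) in pts.items():
        o=(200,119) if n=="top" else (222,133)
        w=plane(n,o[0]+u/4,o[1]+v/4,z)-mid; print(k,np.round([w@e,w@y],1))
# depth points near the jaw in jig axes
for n in("top","scene"):
    d=np.load(n+"0.npz")["d"]; f,cx,cy,R,t=cam(n); v,u=np.nonzero(d)
    dd=d[v,u]; X=(np.c_[(u-cx)/f*dd,(v-cy)/f*dd,dd]-t)@R
    w=X-mid; a=w@e;b=w@y
    for lo in range(-150,150,300): pass
    m=(abs(b)<9)&(a>20)&(a<150)&(X[:,2]>40)
    o=np.argsort(a[m]); print(n,np.round(np.c_[a[m],b[m],X[m,2]][o],0)[:: max(1,m.sum()//70)].astype(int).tolist())
E
```

```text
[[ 590.   156.5   18. ]
 [ 489.2  127.4   18. ]
 [ 665.5  -92.    18. ]
 [ 564.  -121.6   18. ]]
259.7035110172348 259.99826895941464 104.91811027332095 105.75334446612287
yaw 1.864153644582901 [-0.28916774  0.95727844  0.        ]
mid [577.18070055  17.53908443  18.        ]
slot_home [79.7 -4. ] 58
bar [89.2 -5.5] 107
lpiv [-21.9  -1.5] 79.5
handle [-4.  -2.8] 110
jig [-30.8  -1.5] 0
block [10.7 -4.3] 28
guardL [109.  -5.]
guardR [93.4  0.2]
hookL [85.3 -3.7]
hookR [70.5  1.2]
carrL [118.1  25.2]
barO [94.2 -4. ]
barI [88.  -1.9]
padbase [51.3 24.9]
top [[21, -7, 42], [23, -6, 40], [25, 4, 41], [29, -2, 41], [32, 0, 42], [37, -2, 40], [68, -1, 41], [69, 3, 45], [69, -1, 55], [70, -5, 58], [71, 5, 58], [72, 7, 55], [73, 2, 58], [73, 0, 75], [74, 7, 72], [74, -3, 75], [75, -7, 75], [75, -6, 74], [77, 4, 74], [77, 0, 76], [78, 2, 75], [78, 4, 75], [79, 6, 74], [80, 1, 76], [80, 3, 75], [81, -1, 72], [82, -5, 76], [82, 3, 76], [83, -8, 73], [83, -6, 75], [84, -4, 73], [85, -9, 73], [85, -7, 74], [87, -7, 51], [87, 4, 107], [87, 6, 111], [88, -3, 57], [88, 7, 109], [88, -3, 111], [89, 5
[... 813 characters left out ...]
, 49], [75, 8, 45], [76, 7, 73], [77, 6, 67], [77, 3, 72], [78, 7, 43], [79, 1, 72], [81, -4, 71], [82, 1, 73], [83, 5, 70], [83, 2, 52], [84, 4, 106], [85, -8, 107], [85, -5, 108], [86, -9, 103], [87, -1, 53], [87, 6, 109], [89, 8, 52], [89, 1, 107], [90, 6, 53], [91, -3, 52], [92, 0, 59], [92, -4, 75], [92, 7, 71], [92, 4, 58], [93, -4, 53], [93, 7, 62], [93, -2, 78], [94, 0, 55], [94, -6, 75], [94, 3, 54], [94, 8, 46], [95, 7, 72], [95, 7, 61], [96, 6, 76], [96, -2, 78], [97, 8, 79], [98, 7, 70], [99, 6, 58], [100, 9, 40], [100, 5, 72], [101, 7, 52], [101, -2, 78], [102, 9, 41], [103, 2, 79], [104, 7, 56], [104, 6, 76], [105, 5, 64], [106, 4, 76], [107, 6, 67], [108, 6, 71], [108, 9, 43]]
```

```bash
cat >> h.py <<'E'
e=np.array([-0.28917,0.95728,0]); yj=np.array([-e[1],e[0],0]); mid=np.array([577.18,17.54,0])
def pts(n,d):
    f,cx,cy,R,t=cam(n); v,u=np.nonzero(d); dd=d[v,u]; X=(np.c_[(u-cx)/f*dd,(v-cy)/f*dd,dd]-t)@R
    w=X-mid; return np.c_[w@e,w@yj,X[:,2]]
def tool():
    from scipy.spatial.transform import Rotation as Ro
    s=robot.observe(); return np.array(s["tool_pos"]),Ro.from_quat(s["tcp_rot"]).as_matrix(),s
def ab(p): w=np.array(p)-mid; return np.round([w@e,w@yj,p[2]],1)
def world(a,b,z): return mid*[1,1,0]+a*e+b*yj+[0,0,z]
def plan(tgt,yaw,n):
    p,R,s=tool(); a0=np.arctan2(R[1,0],R[0,0]); da=(yaw-a0+np.pi)%(2*np.pi)-np.pi
    st=(np.array(tgt)-p)/n; rows=[]
    for i in range(n):
        a=a0+da*i/n; X=np.array([np.cos(a),np.sin(a),0]);Y=np.array([np.sin(a),-np.cos(a),0])
        rows.append(np.round([st@X,st@Y,-st[2]],1).tolist())
    print(rows,"twist",round(-np.degrees(da)/n,2)," |step|",np.linalg.norm(st))
E
python3 - <<'E'
from h import *
for n in("top","scene"):
    P=pts(n,np.load(n+"0.npz")["d"]); a,b,z=P.T
    def st(k,m): 
        print(n,k,m.sum(), "" if m.sum()<3 else np.round(np.percentile(P[m],[5,50,95],axis=0),1).tolist())
    st("loopL",(a>55)&(a<85)&(b>8)&(b<30)&(z>88)&(z<125)); st("loopR",(a>55)&(a<85)&(b<-8)&(b>-30)&(z>88)&(z<125))
    st("endbar",(a>80)&(a<100)&(abs(b+2)<12)&(z>98)&(z<120))
    st("guard",(a>88)&(a<115)&(abs(b)<20)&(z>75)&(z<86)); st("nose",(a>66)&(a<90)&(abs(b)<20)&(z>69)&(z<79))
    st("red",(a>-15)&(a<15)&(abs(b)<20)&(z>95))
plan(world(77,-2,160),np.arctan2(e[1],e[0]),13)
E
```

```text
top loopL 52 [[56.8, 11.5, 101.7], [70.5, 14.3, 105.7], [83.4, 16.9, 109.8]]
top loopR 50 [[56.8, -22.3, 102.0], [69.9, -19.6, 105.9], [83.0, -17.2, 109.5]]
top endbar 41 [[86.8, -12.3, 107.4], [89.6, -1.6, 109.8], [92.1, 8.5, 112.1]]
top guard 95 [[95.5, -12.9, 77.8], [102.8, -2.9, 80.8], [109.5, 6.7, 83.1]]
top nose 76 [[73.4, -12.9, 72.4], [79.1, -2.7, 74.8], [84.8, 7.0, 76.8]]
top red 114 [[-13.3, -12.9, 104.9], [-4.6, -1.2, 125.8], [2.8, 9.5, 131.7]]
scene loopL 49 [[56.6, 11.1, 100.4], [70.9, 14.3, 104.1], [83.6, 16.0, 108.0]]
scene loopR 52 [[57.7, -22.7, 99.7], [73.0, -19.8, 104.3], [84.2, -13.7, 108.6]]
scene endbar 33 [[83.7, -12.4, 104.8], [85.8, -3.0, 107.8], [89.4, 7.9, 108.9]]
scene guard 50 [[92.3, -13.5, 75.6], [99.0, 1.7, 78.2], [107.4, 7.3, 80.6]]
scene nose 45 [[70.4, -13.7, 69.6], [76.0, 1.4, 72.0], [82.8, 7.1, 74.4]]
scene red 172 [[-14.4, -12.8, 104.8], [-9.1, -0.4, 118.6], [-1.9, 8.3, 128.7]]
[[-38.7, -28.4, 6.8], [-40.7, -25.4, 6.8], [-42.5, -22.3, 6.8], [-44.0, -19.1, 6.8], [-45.3, -15.8, 6.8], [-46.4, -12.3, 6.8], [-47.2, -8.8, 6.8], [-47.7, -5.3, 6.8], [-48.0, -1.7, 6.8], [-48.0, 1.9, 6.8], [-47.7, 5.4, 6.8], [-47.2, 9.0, 6.8], [-46.4, 12.5, 6.8]] twist 4.28  |step| 48.48677574213805
```

Request:
apply_moves:
  translation:
    - [-38.7,-28.4,6.8]
    - [-40.7,-25.4,6.8]
    - [-42.5,-22.3,6.8]
    - [-44.0,-19.1,6.8]
    - [-45.3,-15.8,6.8]
  twist: [4.28,4.28,4.28,4.28,4.28]
  hand: [1,1,1,1,1]

```text
clock: 1.42
tool_pos: [331.0, 400.7, 214.3]
tcp_rot: [0.335, 0.942, 0.0, 0.0]
ft_force: [1.4, 0.2, -0.7]
finger_gap: 85.4
grasp_force: 0.0
```

Request:
apply_moves:
  translation:
    - [-46.4,-12.3,6.8]
    - [-47.2,-8.8,6.8]
    - [-47.7,-5.3,6.8]
    - [-48.0,-1.7,6.8]
    - [-48.0,1.9,6.8]
  twist: [4.28,4.28,4.28,4.28,4.28]
  hand: [1,1,1,1,1]

```text
clock: 2.05
tool_pos: [472.7, 207.0, 180.4]
tcp_rot: [0.504, 0.864, 0.0, 0.0]
ft_force: [1.0, 1.6, 0.2]
finger_gap: 85.4
grasp_force: 0.0
```

Request:
apply_moves:
  translation:
    - [-47.7,5.4,6.8]
    - [-47.2,9.0,6.8]
    - [-46.4,12.5,6.8]
    - [0,0,0]
    - [0,0,0]
  twist: [4.28,4.28,4.28,0,0]
  hand: [1,1,1,0.75,0.75]

```text
clock: 2.68
tool_pos: [556.6, 92.3, 159.7]
tcp_rot: [0.596, 0.803, -0.0, -0.0]
ft_force: [-0.2, 0.5, -0.0]
finger_gap: 63.9
grasp_force: 0.0
```

```bash
python3 - <<'E'
from h import *
p,R,s=tool(); print(s["clock"],ab(p),np.round(R,3).tolist(),s["finger_gap"],np.round(s["ft_force"],2))
plan(world(77,-2.6,104),np.arctan2(e[1],e[0]),3)
E
```

```text
2.675 [ 77.5  -1.9 159.7] [[-0.289, 0.957, -0.001], [0.957, 0.289, 0.0], [0.0, -0.0, -1.0]] 63.91966193628626 [-0.16  0.51 -0.04]
[[-0.2, 0.2, 18.6], [-0.2, 0.2, 18.6], [-0.2, 0.2, 18.6]] twist 0.0  |step| 18.58462376231475
```

Request:
apply_moves:
  translation:
    - [-0.2,0.3,18.6]
    - [-0.2,0.3,18.6]
    - [-0.2,0.2,18.6]
    - [0,0,0]
    - [0,0,0]
  twist: [0,0,0,0,0]
  hand: [0.75,0.75,0.75,0.65,0.55]

```text
clock: 3.3
tool_pos: [557.9, 91.4, 104.2]
tcp_rot: [0.596, 0.803, -0.0, 0.0]
ft_force: [0.1, -0.8, -0.1]
finger_gap: 46.7
grasp_force: 0.0
```

```bash
python3 - <<'E'
from h import *
p,d=robot.read_camera("scene"); c=proj("scene",[world(70,0,70)])[0].astype(int)
print(tool()[2]["finger_gap"],ab(tool()[0]))
x0,y0=c[0]-90,c[1]-80
save("s1",cv2.resize(p[y0:y0+130,x0:x0+180],None,fx=4,fy=4,interpolation=cv2.INTER_CUBIC))
E
```

```text
46.82028146945358 [ 76.2  -3.2 104.6]
```

View pics/s1.png

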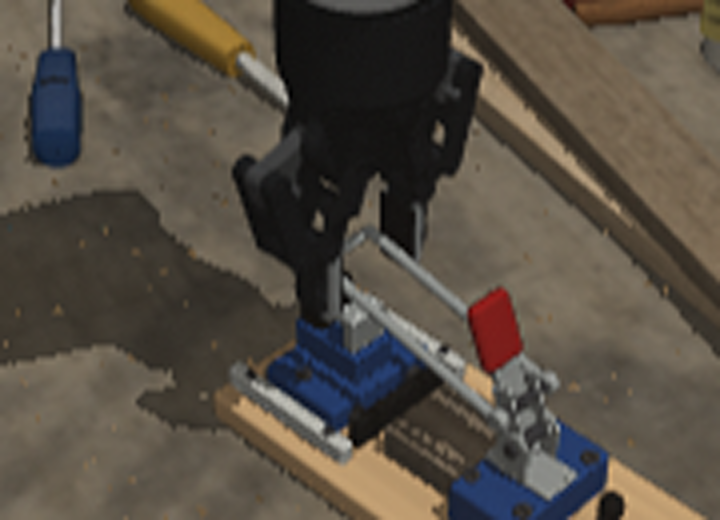

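The fingers straddle both side bars just behind the end bar (pads near pixels 335,285 and 405,240). I'm closing on the loop.

Request:
apply_moves:
  translation:
    - [0,0,0]
    - [0,0,0]
    - [0,0,0]
    - [0,0,0]
  twist: [0,0,0,0]
  hand: [0.3,0.3,0.3,0.3]

```text
clock: 3.85
tool_pos: [558.3, 91.7, 104.5]
tcp_rot: [0.596, 0.803, 0.001, 0.0]
ft_force: [2.7, 0.9, 0.5]
finger_gap: 37.8
grasp_force: 59.9
```

```bash
python3 - <<'E'
from h import *
print(tool()[2]["finger_gap"],ab(tool()[0]))
for n in("top","scene"):
    r=robot.read_camera(n)
    P=pts(n,r[1]); a,b,z=P.T
    m=(a>84)&(a<100)&(abs(b+2)<12)&(z>98)&(z<120)
    print(n,m.sum(),np.round(np.percentile(P[m],[5,50,95],axis=0),1).tolist() if m.sum() else "")
    m=(a>88)&(a<125)&(abs(b+3)<9)&(z>76)&(z<86)
    print("guard",n,m.sum(),np.round(np.percentile(P[m],[2,50,98],axis=0),1).tolist() if m.sum() else "")
    print([(ab(x["centre"]),round(x["score"],2)) for x in robot.landmark_of(n,"loop_bar")[:1]])
E
```

```text
37.759031828333555 [ 76.5  -3.3 104.5]
top 0 
guard top 0 
[]
scene 11 [[85.0, -13.7, 103.7], [85.9, -10.8, 106.4], [89.1, -6.4, 108.2]]
guard scene 1 [[107.8, 5.4, 78.4], [107.8, 5.4, 78.4], [107.8, 5.4, 78.4]]
[(array([ 88.6,  -3.5, 102.8]), 0.86)]
```

Request:
apply_moves:
  translation:
    - [-0.5,0,5]
    - [-0.5,0,5]
    - [-0.5,0,5]
    - [-0.5,0,4]
    - [0,0,2]
  twist: [0,0,0,0,0]
  hand: [0.3,0.3,0.3,0.3,0.3]

```text
clock: 4.68
tool_pos: [558.5, 90.1, 83.0]
tcp_rot: [0.596, 0.803, 0.0, -0.0]
ft_force: [2.7, 4.5, 3.7]
finger_gap: 37.8
grasp_force: 70.3
```

Request:
apply_moves:
  translation:
    - [0,0,0]
    - [0,0,0]
  twist: [0,0]
  hand: [0.3,0.3]

```text
clock: 4.92
tool_pos: [558.3, 89.9, 83.1]
tcp_rot: [0.596, 0.803, -0.0, -0.0]
ft_force: [4.6, 4.5, 2.6]
finger_gap: 37.7
grasp_force: 70.6
```

```bash
cat > look.py <<'E'
from h import *
import sys
p_,R,s=tool(); print(s["clock"],ab(p_),"F e,y,z",np.round([np.dot(s["ft_force"],e),np.dot(s["ft_force"],yj),s["ft_force"][2]],1),s["finger_gap"])
p,d=robot.read_camera("scene"); c=proj("scene",[world(70,0,70)])[0].astype(int)
x0,y0=c[0]-90,c[1]-65
save(sys.argv[1],cv2.resize(p[y0:y0+110,x0:x0+160],None,fx=5,fy=5,interpolation=cv2.INTER_CUBIC))
for q in("loop_bar","loop_pivot","lever_handle"): print(q,[(ab(x["centre"]),round(x["score"],2)) for x in robot.landmark_of("scene",q)[:1]])
P=pts("scene",d); a,b,z=P.T; m=(a>80)&(a<97)&(b<-5)&(b>-13)&(z>56)&(z<120)
print(np.round(P[m][np.argsort(a[m])],0).astype(int).tolist()[:40])
E
python3 look.py s2
```

```text
4.925 [74.7 -2.8 83.1] F e,y,z [ 2.9 -5.7  2.6] 37.684392620366594
loop_bar [(array([86.4, -2.9, 88.6]), 0.76)]
loop_pivot [(array([-28.8,   0.6,  81.1]), 0.54)]
lever_handle [(array([-16.6,  -3. , 117.4]), 0.91)]
[[80, -9, 73], [81, -12, 71], [81, -6, 72], [81, -12, 89], [81, -10, 88], [82, -7, 74], [82, -13, 73], [82, -10, 90], [82, -10, 74], [83, -8, 91], [83, -8, 88], [83, -6, 92], [84, -12, 90], [84, -9, 92], [84, -7, 88]]
```

View pics/s2.png

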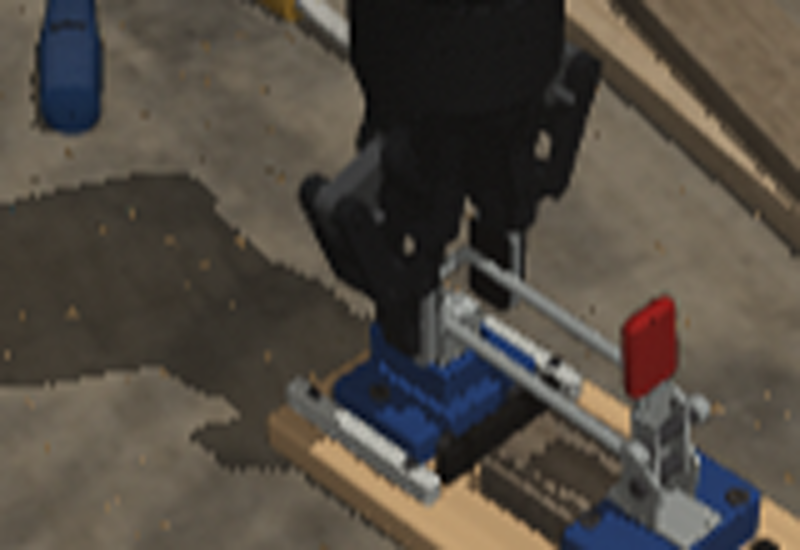

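The bar now sits above the hook nose, around pixel (460,260), with the lever upright. I'll lower it in small steps and watch the force.

Request:
apply_moves:
  translation:
    - [0,0,1.5]
    - [0,0,1.5]
    - [0,0,1]
    - [0,0,1]
    - [0,0,0]
  twist: [0,0,0,0,0]
  hand: [0.3,0.3,0.3,0.3,0.3]

```text
clock: 5.75
tool_pos: [558.8, 89.7, 78.4]
tcp_rot: [0.596, 0.803, 0.0, 0.0]
ft_force: [2.3, 4.0, 4.1]
finger_gap: 37.2
grasp_force: 72.7
```

Request:
apply_moves:
  translation:
    - [0,0,1]
    - [0,0,0]
  twist: [0,0]
  hand: [0.3,0.3]

```text
clock: 6.0
tool_pos: [558.1, 89.3, 76.9]
tcp_rot: [0.596, 0.803, -0.001, -0.0]
ft_force: [5.7, 4.3, 3.4]
finger_gap: 37.4
grasp_force: 74.8
```

Request:
apply_moves:
  translation:
    - [0,0,1]
    - [0,0,0]
  twist: [0,0]
  hand: [0.3,0.3]

```text
clock: 6.25
tool_pos: [558.1, 89.3, 75.9]
tcp_rot: [0.596, 0.803, -0.001, -0.0]
ft_force: [4.9, 3.7, 4.8]
finger_gap: 37.8
grasp_force: 74.8
```

Request:
apply_moves:
  translation:
    - [0,0,0.7]
    - [0,0,0]
  twist: [0,0]
  hand: [0.3,0.3]

```text
clock: 6.5
tool_pos: [558.2, 89.3, 75.3]
tcp_rot: [0.596, 0.803, -0.001, -0.0]
ft_force: [4.7, 3.2, 5.3]
finger_gap: 37.3
grasp_force: 74.8
```

Request:
apply_moves:
  translation:
    - [0,0,0.7]
    - [0,0,0]
  twist: [0,0]
  hand: [0.3,0.3]

```text
clock: 6.75
tool_pos: [558.8, 89.3, 74.8]
tcp_rot: [0.596, 0.803, 0.0, 0.0]
ft_force: [2.6, 1.8, 3.6]
finger_gap: 37.4
grasp_force: 77.0
```

```bash
python3 look.py s3
```

```text
6.75 [74.  -3.2 74.8] F e,y,z [ 1.  -3.   3.6] 37.3683023385549
loop_bar [(array([86.2, -3.4, 85.2]), 0.52)]
loop_pivot [(array([-27.8,  -2.2,  82.5]), 0.53)]
lever_handle []
[[80, -9, 74], [80, -6, 73], [80, -9, 84], [80, -11, 72], [80, -6, 83], [81, -12, 84], [81, -7, 74], [81, -13, 73], [82, -7, 84], [82, -10, 74], [82, -5, 72], [82, -11, 84], [83, -8, 85], [83, -12, 85], [84, -10, 86]]
```

View pics/s3.png

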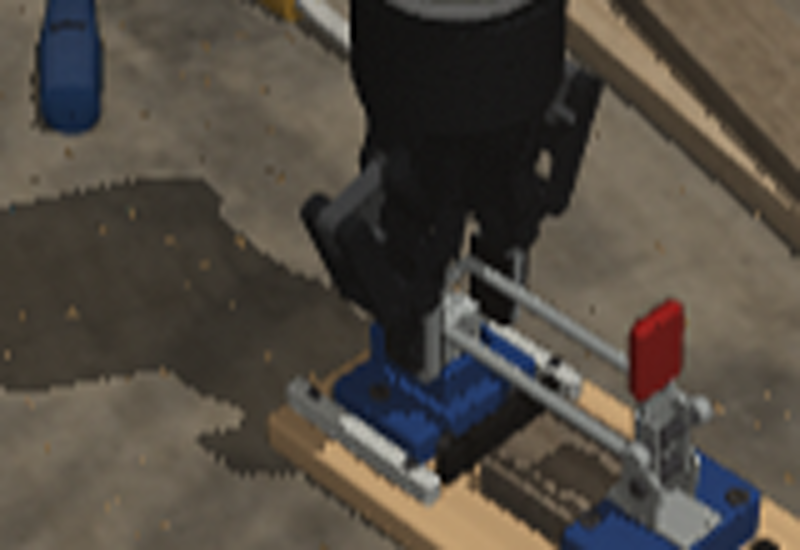

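The loop has crept up about 5 mm in the pads (bar around z 82, pixel 455,270, still clear of the nose). I'll regrip higher so the fingertips stay off the carriage.

Request:
apply_moves:
  translation:
    - [0,0,0]
    - [0,0,0]
    - [0,0,-5]
    - [0,0,-4]
    - [0,0,0]
  twist: [0,0,0,0,0]
  hand: [0.58,0.58,0.58,0.58,0.3]

```text
clock: 7.58
tool_pos: [558.9, 89.7, 84.3]
tcp_rot: [0.596, 0.803, 0.001, 0.0]
ft_force: [1.0, -0.2, 1.2]
finger_gap: 37.8
grasp_force: 59.9
```

Request:
apply_moves:
  translation:
    - [0,0,0]
    - [0,0,0]
  twist: [0,0]
  hand: [0.3,0.3]

```text
clock: 7.82
tool_pos: [558.7, 89.8, 83.9]
tcp_rot: [0.596, 0.803, 0.0, 0.0]
ft_force: [2.5, 2.2, 1.6]
finger_gap: 37.9
grasp_force: 59.9
```

```bash
python3 look.py s4
```

```text
7.825 [74.5 -3.2 83.9] F e,y,z [ 1.4 -3.   1.6] 37.85375661422405
loop_bar [(array([85.1, -1.4, 86. ]), 0.66)]
loop_pivot [(array([-29.3,   1. ,  82.6]), 0.52)]
lever_handle [(array([-21.7,  -2.5, 117.3]), 0.69)]
[[80, -6, 83], [81, -12, 84], [81, -6, 72], [81, -12, 74], [81, -9, 83], [82, -8, 73], [82, -11, 84], [83, -8, 85], [83, -6, 87], [83, -11, 73], [84, -13, 87], [85, -10, 85]]
```

Request:
apply_moves:
  translation:
    - [0,0,2.5]
    - [0,0,2]
    - [0,0,0]
  twist: [0,0,0]
  hand: [0.3,0.3,0.3]

```text
clock: 8.4
tool_pos: [558.6, 89.6, 79.2]
tcp_rot: [0.596, 0.803, 0.0, 0.0]
ft_force: [3.9, 2.2, 3.6]
finger_gap: 37.7
grasp_force: 60.3
```

Request:
apply_moves:
  translation:
    - [0,0,1]
    - [0,0,1]
    - [0,0,0]
  twist: [0,0,0]
  hand: [0.3,0.3,0.3]

```text
clock: 8.78
tool_pos: [558.6, 89.5, 77.3]
tcp_rot: [0.596, 0.803, 0.0, 0.0]
ft_force: [3.7, 1.8, 3.6]
finger_gap: 37.9
grasp_force: 60.4
```

```bash
python3 look.py s5
```

```text
8.775 [74.3 -3.  77.3] F e,y,z [ 0.6 -4.1  3.6] 37.92434374240172
loop_bar [(array([85.8, -5.4, 74.3]), 0.81)]
loop_pivot [(array([-30.5,   0.7,  81.4]), 0.66)]
lever_handle [(array([-16.6,  -4.5, 117.1]), 0.66)]
[[80, -9, 79], [81, -9, 76], [81, -6, 77], [81, -12, 71], [81, -7, 74], [82, -13, 75], [82, -7, 79], [82, -10, 79], [82, -5, 80], [83, -6, 71], [83, -12, 80], [84, -6, 81], [84, -10, 78]]
```

Request:
apply_moves:
  translation:
    - [1,0,0]
    - [1,0,0]
    - [1,0,0]
    - [0,0,0]
  twist: [0,0,0,0]
  hand: [0.3,0.3,0.3,0.3]

```text
clock: 9.48
tool_pos: [558.0, 91.4, 77.4]
tcp_rot: [0.597, 0.802, -0.0, 0.001]
ft_force: [5.2, -0.5, 4.7]
finger_gap: 37.9
grasp_force: 60.4
```

Request:
apply_moves:
  translation:
    - [1,0,0]
    - [0,0,0]
  twist: [0,0]
  hand: [0.3,0.3]

```text
clock: 9.72
tool_pos: [557.6, 92.5, 77.3]
tcp_rot: [0.597, 0.803, -0.0, 0.001]
ft_force: [5.1, -1.6, 4.7]
finger_gap: 37.8
grasp_force: 60.4
```

Request:
apply_moves:
  translation:
    - [0.7,0,0]
    - [0,0,0]
  twist: [0,0]
  hand: [0.3,0.3]

```text
clock: 9.98
tool_pos: [557.4, 93.2, 77.3]
tcp_rot: [0.597, 0.803, -0.0, 0.001]
ft_force: [5.4, -0.8, 3.6]
finger_gap: 37.7
grasp_force: 60.4
```

```bash
python3 look.py s6
```

```text
9.975 [78.1 -3.  77.3] F e,y,z [-2.3 -4.9  3.6] 37.71953024960418
loop_bar [(array([89.7, -3.8, 77.9]), 0.64)]
loop_pivot []
lever_handle [(array([ -9. ,  -1.9, 113.6]), 0.86)]
[[81, -7, 74], [81, -10, 72], [81, -7, 71], [84, -12, 72], [84, -7, 77], [85, -11, 74], [85, -11, 77], [86, -6, 75], [86, -9, 78], [86, -6, 77], [86, -7, 79], [86, -12, 78], [87, -10, 79], [88, -8, 79]]
```

Request:
apply_moves:
  translation:
    - [0.7,0,0]
    - [0,0,0]
  twist: [0,0]
  hand: [0.3,0.3]

```text
clock: 10.42
tool_pos: [557.2, 93.9, 77.3]
tcp_rot: [0.597, 0.803, -0.0, 0.001]
ft_force: [5.5, -0.7, 3.7]
finger_gap: 37.8
grasp_force: 60.4
```

Request:
apply_moves:
  translation:
    - [0.7,0,0]
    - [0,0,0]
  twist: [0,0]
  hand: [0.3,0.3]

```text
clock: 10.68
tool_pos: [557.0, 94.7, 77.3]
tcp_rot: [0.597, 0.803, -0.0, 0.001]
ft_force: [5.0, 0.5, 2.7]
finger_gap: 37.7
grasp_force: 60.4
```

Request:
apply_moves:
  translation:
    - [0.7,0,0]
    - [0,0,0]
  twist: [0,0]
  hand: [0.3,0.3]

```text
clock: 10.92
tool_pos: [556.8, 95.4, 77.3]
tcp_rot: [0.597, 0.803, -0.0, 0.001]
ft_force: [5.3, -0.0, 2.6]
finger_gap: 38.0
grasp_force: 60.3
```

Request:
apply_moves:
  translation:
    - [0.8,0,0]
    - [0,0,0]
  twist: [0,0]
  hand: [0.3,0.3]

```text
clock: 11.18
tool_pos: [556.7, 95.5, 77.3]
tcp_rot: [0.597, 0.802, -0.0, 0.001]
ft_force: [5.9, -1.7, 3.9]
finger_gap: 37.8
grasp_force: 60.3
```

```bash
python3 look.py s7; python3 - <<'E'
from h import *
p,d=robot.read_camera("top"); P=pts("top",d); a,b,z=P.T
m=(a>95)&(a<125)&(abs(b+3)<20)&(z>40)&(z<100); print(m.sum(),np.round(P[m][:10]).tolist())
p,d=robot.read_camera("scene"); P=pts("scene",d); a,b,z=P.T
m=(a>88)&(a<125)&(b<20)&(b>-17)&(z>56)&(z<100); print(np.round(P[m]).astype(int).tolist()[:40])
E
```

```text
11.175 [80.5 -3.  77.3] F e,y,z [-3.3 -5.2  3.9] 37.769070631571545
loop_bar []
loop_pivot [(array([-24.5,   2.7,  80.7]), 0.74)]
lever_handle [(array([ -3. ,  -1.9, 110.3]), 0.65)]
[[80, -9, 73], [81, -6, 75], [81, -12, 71], [83, -6, 71], [84, -12, 72], [87, -10, 77], [87, -13, 80], [87, -7, 78], [88, -8, 80], [88, -5, 79], [89, -12, 77], [89, -6, 80], [89, -9, 73], [89, -7, 74], [89, -12, 79], [91, -11, 66], [91, -11, 79], [92, -9, 69], [92, -10, 63], [93, -10, 78], [93, -13, 66], [93, -10, 65], [95, -12, 78]]
0 []
[[96, -13, 80], [95, -13, 78], [93, -13, 79], [92, -15, 78], [90, -16, 79], [93, -11, 77], [89, -9, 81], [90, -12, 79], [88, -17, 77], [89, -6, 81], [88, -11, 78], [88, -3, 78], [94, -12, 66], [91, -11, 68], [94, -11, 64], [93, -13, 63], [93, -11, 62]]
```

View pics/s7.png

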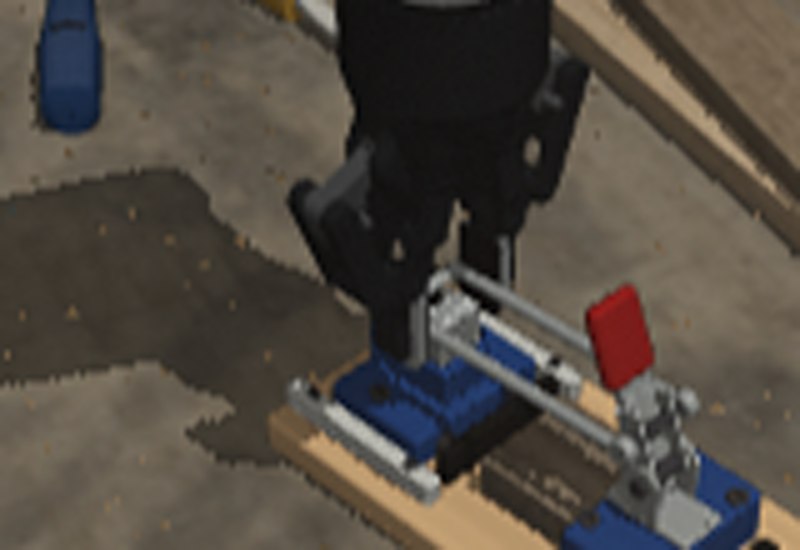

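The bar is level with the top of the slot at pixel (440,275), and the last step barely moved while Fx rose. That looks like the guard, so I'll confirm with one more small step.

Request:
apply_moves:
  translation:
    - [0.8,0,0]
    - [0,0,0]
  twist: [0,0]
  hand: [0.3,0.3]

```text
clock: 11.72
tool_pos: [556.7, 95.6, 77.3]
tcp_rot: [0.597, 0.802, -0.0, 0.001]
ft_force: [7.1, -3.4, 4.0]
finger_gap: 37.9
grasp_force: 60.3
```

Request:
apply_moves:
  translation:
    - [-1.5,0,0]
    - [-1.5,0,0]
    - [0,0,0]
  twist: [0,0,0]
  hand: [0.3,0.3,0.3]

```text
clock: 12.1
tool_pos: [556.8, 95.4, 77.3]
tcp_rot: [0.596, 0.803, 0.0, -0.0]
ft_force: [4.2, 3.8, 4.1]
finger_gap: 37.8
grasp_force: 60.4
```

```bash
python3 look.py s8
```

```text
12.1 [80.4 -3.  77.3] F e,y,z [ 2.5 -5.1  4.1] 37.81600983036515
loop_bar [(array([89.3, -4.7, 77.4]), 0.54)]
loop_pivot [(array([-24. ,   1.9,  82.6]), 0.72)]
lever_handle [(array([ -5.3,  -1.6, 111.2]), 0.82)]
[[81, -9, 73], [81, -6, 72], [82, -8, 73], [83, -6, 71], [83, -12, 72], [87, -12, 78], [87, -7, 78], [88, -5, 79], [88, -8, 74], [88, -11, 80], [88, -11, 75], [89, -9, 79], [89, -12, 76], [90, -7, 79], [90, -10, 80], [92, -10, 68], [93, -10, 62], [93, -10, 78], [93, -11, 64], [95, -13, 77]]
```

Request:
apply_moves:
  translation:
    - [-1,0,0]
    - [0,0,0]
  twist: [0,0]
  hand: [0.3,0.3]

```text
clock: 12.55
tool_pos: [556.8, 95.2, 77.2]
tcp_rot: [0.596, 0.803, 0.0, -0.001]
ft_force: [3.4, 5.5, 4.4]
finger_gap: 37.9
grasp_force: 60.4
```

Request:
apply_moves:
  translation:
    - [-0.8,0,0]
    - [0,0,0]
  twist: [0,0]
  hand: [0.3,0.3]

```text
clock: 12.8
tool_pos: [556.9, 94.6, 77.1]
tcp_rot: [0.596, 0.803, 0.0, -0.001]
ft_force: [2.9, 6.0, 4.5]
finger_gap: 38.0
grasp_force: 60.4
```

```bash
python3 look.py s9
```

```text
12.8 [79.7 -2.9 77.1] F e,y,z [ 4.9 -4.5  4.5] 38.04350565564306
loop_bar [(array([90.7, -2.9, 77.6]), 0.83)]
loop_pivot [(array([-26.8,   0.1,  83.8]), 0.59)]
lever_handle [(array([ -5. ,  -2.9, 112.1]), 0.69)]
[[80, -6, 73], [81, -12, 74], [81, -9, 73], [82, -8, 73], [83, -11, 73], [86, -6, 77], [86, -11, 76], [86, -9, 78], [87, -13, 77], [87, -10, 79], [88, -8, 80], [89, -12, 80], [89, -10, 75], [90, -7, 79], [91, -11, 79], [91, -11, 65], [92, -10, 63], [93, -13, 79], [93, -10, 78], [94, -11, 63]]
```

Request:
apply_moves:
  translation:
    - [-0.7,0,0]
    - [0,0,1.5]
    - [0,0,1.5]
    - [0,0,0]
  twist: [0,0,0,0]
  hand: [0.3,0.3,0.3,0.3]

```text
clock: 13.5
tool_pos: [557.0, 93.8, 73.9]
tcp_rot: [0.596, 0.803, 0.0, -0.001]
ft_force: [4.0, 6.1, 4.2]
finger_gap: 37.6
grasp_force: 61.7
```

```bash
python3 look.py s10
```

```text
13.5 [78.8 -2.8 73.9] F e,y,z [ 4.7 -5.6  4.2] 37.5825912617859
loop_bar [(array([90.9, -2.7, 72.8]), 0.62)]
loop_pivot [(array([-23.3,   0.3,  82.3]), 0.86)]
lever_handle [(array([ -6.5,   1.4, 111.7]), 0.81)]
[[80, -9, 71], [81, -7, 71], [82, -13, 73], [82, -10, 72], [82, -8, 73], [83, -11, 73], [85, -8, 74], [85, -11, 75], [86, -6, 75], [86, -9, 76], [86, -6, 77], [86, -12, 76], [86, -7, 71], [88, -11, 76], [88, -5, 76], [88, -8, 77], [92, -12, 77], [92, -12, 74]]
```

Request:
apply_moves:
  translation:
    - [0.3,0,1.5]
    - [0,0,1.5]
    - [0,0,0]
  twist: [0,0,0]
  hand: [0.3,0.3,0.3]

```text
clock: 14.08
tool_pos: [557.1, 93.5, 70.9]
tcp_rot: [0.596, 0.803, 0.0, -0.0]
ft_force: [3.8, 5.1, 2.9]
finger_gap: 37.6
grasp_force: 62.8
```

Request:
apply_moves:
  translation:
    - [0,0,1.5]
    - [0,0,1.5]
    - [0,0,0]
  twist: [0,0,0]
  hand: [0.3,0.3,0.3]

```text
clock: 14.45
tool_pos: [557.4, 93.2, 68.1]
tcp_rot: [0.596, 0.803, 0.0, -0.0]
ft_force: [3.0, 4.2, 3.6]
finger_gap: 37.7
grasp_force: 63.5
```

```bash
python3 look.py s11
```

```text
14.45 [78.2 -3.  68.1] F e,y,z [ 3.2 -4.1  3.6] 37.74527243109731
loop_bar [(array([89.8, -1. , 66.4]), 0.86)]
loop_pivot []
lever_handle [(array([ -6.3,  -0.9, 112.2]), 0.7)]
[[80, -11, 72], [80, -6, 72], [82, -10, 72], [83, -8, 72], [83, -12, 72], [85, -8, 71], [86, -11, 74], [86, -11, 71], [86, -6, 74], [86, -9, 72], [87, -8, 70], [88, -11, 72], [91, -12, 73], [92, -12, 70]]
```

Request:
apply_moves:
  translation:
    - [0,0,1.5]
    - [0,0,1.5]
    - [0,0,1.5]
    - [0,0,0]
  twist: [0,0,0,0]
  hand: [0.3,0.3,0.3,0.3]

```text
clock: 15.15
tool_pos: [557.6, 92.6, 63.7]
tcp_rot: [0.596, 0.803, 0.0, 0.0]
ft_force: [3.4, 3.0, 3.5]
finger_gap: 38.1
grasp_force: 64.9
```

Request:
apply_moves:
  translation:
    - [0,0,1.5]
    - [0,0,1.5]
    - [0,0,0]
  twist: [0,0,0]
  hand: [0.3,0.3,0.3]

```text
clock: 15.52
tool_pos: [557.5, 92.4, 60.5]
tcp_rot: [0.596, 0.803, -0.0, 0.0]
ft_force: [4.6, 2.3, 2.8]
finger_gap: 38.4
grasp_force: 66.1
```

```bash
python3 look.py s12
```

```text
15.525 [77.3 -2.8 60.5] F e,y,z [ 0.9 -5.   2.8] 38.374985480594304
loop_bar [(array([89.9, -6.3, 62.2]), 0.62)]
loop_pivot []
lever_handle [(array([ -5.5,  -3.4, 112.3]), 0.82)]
[[81, -6, 72], [81, -9, 73], [81, -13, 73], [82, -8, 73], [83, -11, 73]]
```

View pics/s12.png

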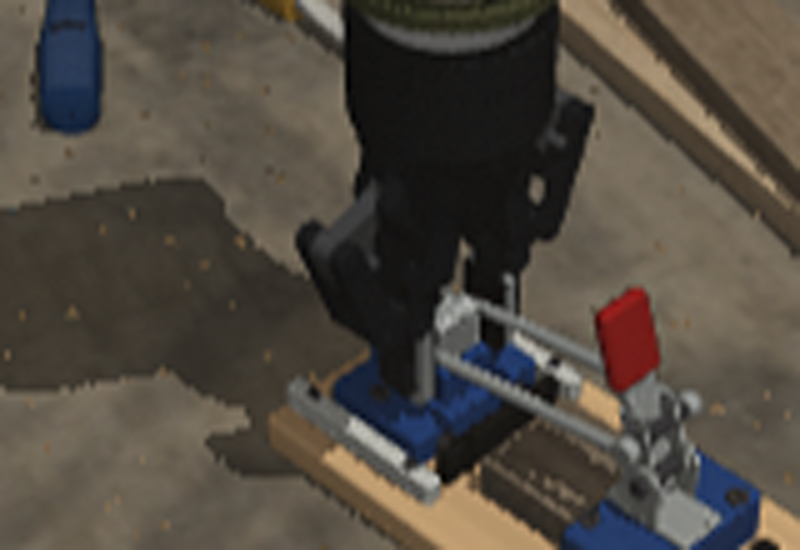

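The bar has disappeared behind the hook (pixel 460,310), so it is in the slot. I'll go down a little more and then draw it back.

Request:
apply_moves:
  translation:
    - [0,0,1.5]
    - [0,0,1]
    - [0,0,0]
  twist: [0,0,0]
  hand: [0.3,0.3,0.3]

```text
clock: 16.1
tool_pos: [557.3, 92.3, 58.0]
tcp_rot: [0.596, 0.803, -0.0, -0.0]
ft_force: [6.6, 1.2, 3.5]
finger_gap: 37.9
grasp_force: 66.9
```

Request:
apply_moves:
  translation:
    - [-1.5,0,0]
    - [-1.5,0,0]
    - [-1.5,0,0]
    - [0,0,0]
  twist: [0,0,0,0]
  hand: [0.3,0.3,0.3,0.3]

```text
clock: 16.6
tool_pos: [558.2, 89.3, 57.9]
tcp_rot: [0.596, 0.803, 0.0, -0.001]
ft_force: [4.1, 5.0, 2.8]
finger_gap: 37.8
grasp_force: 66.9
```

```bash
python3 look.py s13
```

```text
16.6 [74.2 -2.6 57.9] F e,y,z [ 3.6 -5.3  2.8] 37.76437464209535
loop_bar [(array([85.4, -4.3, 58. ]), 0.75)]
loop_pivot [(array([12.7, -3.1, 27.7]), 0.71)]
lever_handle [(array([-13.7,  -3.6, 113.4]), 0.63)]
[[81, -7, 74], [82, -7, 71], [82, -10, 72]]
```

Request:
apply_moves:
  translation:
    - [-1.5,0,0]
    - [-1.5,0,0]
    - [0,0,0]
  twist: [0,0,0]
  hand: [0.3,0.3,0.3]

```text
clock: 17.18
tool_pos: [558.9, 87.1, 57.9]
tcp_rot: [0.596, 0.803, 0.0, -0.001]
ft_force: [3.3, 6.1, 4.6]
finger_gap: 37.9
grasp_force: 67.0
```

Request:
apply_moves:
  translation:
    - [-1.5,0,0]
    - [-1.5,0,0]
    - [0,0,0]
  twist: [0,0,0]
  hand: [0.3,0.3,0.3]

```text
clock: 17.55
tool_pos: [558.9, 86.9, 57.8]
tcp_rot: [0.595, 0.804, 0.001, -0.003]
ft_force: [-0.1, 13.1, 7.2]
finger_gap: 37.6
grasp_force: 67.2
```

```bash
python3 look.py s14
```

```text
17.55 [71.7 -2.6 57.8] F e,y,z [12.5 -3.7  7.2] 37.58484857641638
loop_bar []
loop_pivot [(array([-31.6,  -2. ,  81.1]), 0.59)]
lever_handle [(array([-20.3,  -2.5, 115.7]), 0.84)]
[]
```

Pulling gives 12.5 N with the bar stopped about 8.8 mm from the guard contact. It's against the post, under the nose. I'll release and back away upward.

Request:
apply_moves:
  translation:
    - [1,0,0]
    - [1,0,0]
    - [0,0,0]
    - [0,0,0]
    - [0,0,-5]
  twist: [0,0,0,0,0]
  hand: [0.3,0.3,0.6,0.6,0.6]

```text
clock: 18.38
tool_pos: [558.6, 83.7, 62.3]
tcp_rot: [0.597, 0.802, -0.001, -0.001]
ft_force: [-0.3, 0.1, -0.0]
finger_gap: 51.1
grasp_force: 0.0
```

Request:
apply_moves:
  translation:
    - [0,0,-25]
    - [0,0,-35]
    - [0,0,-45]
    - [0,0,-45]
    - [0,0,0]
  twist: [0,0,0,0,0]
  hand: [0.6,0.6,0.6,0.6,0]

```text
clock: 19.0
tool_pos: [561.7, 84.1, 217.3]
tcp_rot: [0.597, 0.802, 0.003, 0.002]
ft_force: [-0.5, -1.2, -1.6]
finger_gap: 34.5
grasp_force: 0.0
```

```bash
cat > st.py <<'E'
from h import *
p_,R,s=tool(); print(s["clock"],ab(p_),"F e,y,z",np.round([np.dot(s["ft_force"],e),np.dot(s["ft_force"],yj),s["ft_force"][2]],1),s["finger_gap"])
for n in("top","scene"):
    p,d=robot.read_camera(n); save(n+"_a",p[100:300,190:450] if n=="top" else p)
    P=pts(n,d); a,b,z=P.T
    C=p.reshape(-1,3)[d.ravel()>0].astype(int); red=(C[:,0]>90)&(C[:,0]>2.5*C[:,1])&(C[:,0]>2.5*C[:,2])&(abs(a)<130)&(abs(b)<30)
    if red.sum(): print(n,"red",red.sum(),np.round(np.percentile(P[red],[3,50,97],axis=0),1).tolist())
    m=(a>40)&(a<70)&(abs(abs(b+2.7)-17)<4)&(z>54)&(z<100); print("sidebars",np.round(np.polyfit(a[m],z[m],1),3),m.sum(), "z at bar", )
    for q in("lever_handle","loop_bar","loop_pivot"): print(q,[(ab(x["centre"]),round(x["score"],2)) for x in robot.landmark_of(n,q)[:1]])
E
python3 st.py; python3 - <<'E'
import cv2;t=cv2.imread("pics/top_a.png");s=cv2.imread("pics/scene_a.png")[135:275,230:430]
t=t[30:150,20:220]
cv2.imwrite("pics/both.png",cv2.vconcat([cv2.resize(t,(500,300)),cv2.resize(s,(500,300) if 0 else (430,300)) if 0 else cv2.resize(s,(500,300))]))
E
```

```text
19.0 [ 68.2  -4.4 217.3] F e,y,z [-1.   0.8 -1.6] 34.49450058970361
top red 32 [[-26.2, -7.4, 133.6], [-23.4, 2.1, 136.7], [-20.1, 9.3, 138.8]]Traceback (most recent call last):
  File "st.py", line 8, in <module>
    m=(a>40)&(a<70)&(abs(abs(b+2.7)-17)<4)&(z>54)&(z<100); print("sidebars",np.round(np.polyfit(a[m],z[m],1),3),m.sum(), "z at bar", )
                                                                                     ~~~~~~~~~~^^^^^^^^^^^^^
    raise TypeError("expected non-empty vector for x")
TypeError: expected non-empty vector for x
[ WARN:0@0.012] global loadsave.cpp:275 findDecoder imread_('pics/scene_a.png'): can't open/read file: check file path/integrity
Traceback (most recent call last):
TypeError: 'NoneType' object is not subscriptable
```

Request:
apply_moves:
  translation:
    - [-20,0,0]
    - [-24,0,20]
    - [-24,-1,20]
    - [0,0,19]
    - [0,0,18]
  twist: [0,0,0,0,0]
  hand: [0,0,0,0,0]

```text
clock: 19.68
tool_pos: [577.5, 18.7, 134.0]
tcp_rot: [0.597, 0.802, -0.001, -0.001]
ft_force: [-0.2, 1.1, -0.1]
finger_gap: 0.2
grasp_force: 0.0
```

```bash
sed -i 's/print("sidebars".*$/print("sidebars",m.sum(),np.round(np.polyfit(a[m],z[m],1),3) if m.sum()>3 else "")/' st.py
python3 st.py; python3 - <<'E'
from h import *
s=cv2.imread("pics/scene_a.png"); c=proj("scene",[world(20,0,90)])[0].astype(int); x0,y0=c[0]-80,c[1]-60
cv2.imwrite("pics/s15.png",cv2.resize(s[y0:y0+115,x0:x0+160],None,fx=5,fy=5,interpolation=cv2.INTER_CUBIC))
E
```

```text
19.675 [  1.   -0.6 134. ] F e,y,z [ 1.1 -0.1 -0.1] 0.17991070209162388
sidebars 0 
lever_handle []
loop_bar []
loop_pivot []
scene red 128 [[-30.8, -12.0, 108.5], [-28.9, -1.4, 125.2], [-23.1, 7.8, 135.5]]
sidebars 75 [-0.179 77.604]
lever_handle [(array([-18.6,  -6.5, 117.8]), 0.67)]
loop_bar [(array([81.9, -4. , 62.2]), 0.58)]
loop_pivot [(array([-26.7,   1.8,  82.7]), 0.8)]
```

View pics/s15.png

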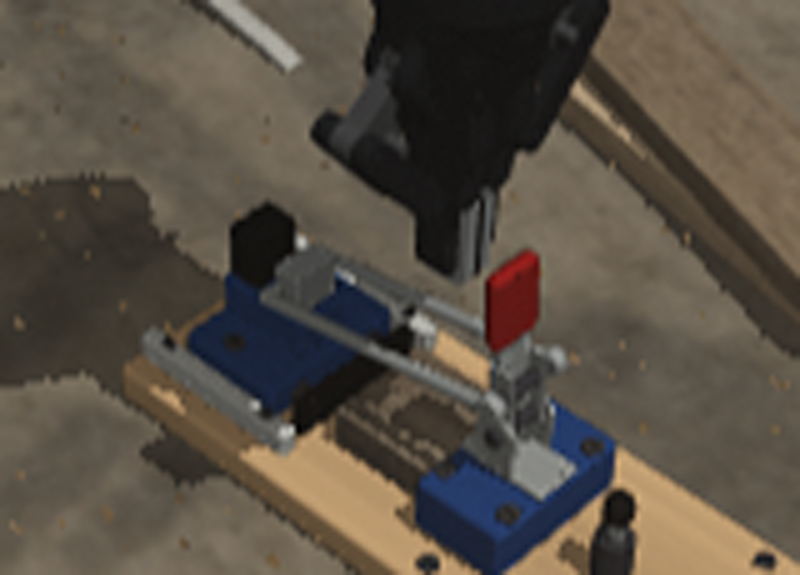

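The bar sits under the hook, with the side bars passing the hook at pixel (300,280). The closed fingers stand just on the jaw side of the red handle. Next I'll work out the arc.

```bash
cat > arc.py <<'E'
from h import *
import sys
a0,r=-30.3,56
def T(th): return np.array([a0-r*np.cos(th)+7*np.sin(th)+11, 62.5+r*np.sin(th)+7*np.cos(th)+17])
ths=np.arange(1.6,-0.01,-0.08)
for i,t in enumerate(ths[:-1]):
    print(round(t,2),np.round(T(t),1),"next shift x,z(tool):",np.round((T(ths[i+1])-T(t))*[1,-1],1))
print(round(ths[-1],2),np.round(T(ths[-1]),1)); print(ab(tool()[0]))
E
python3 arc.py
```

```text
1.6 [-10.7 135.3] next shift x,z(tool): [-4.5 -0.5]
1.52 [-15.2 135.8] next shift x,z(tool): [-4.5 -0.2]
1.44 [-19.7 135.9] next shift x,z(tool): [-4.5  0.2]
1.36 [-24.2 135.7] next shift x,z(tool): [-4.5  0.6]
1.28 [-28.6 135.2] next shift x,z(tool): [-4.4  0.9]
1.2 [-33.1 134.2] next shift x,z(tool): [-4.3  1.3]
1.12 [-37.4 133. ] next shift x,z(tool): [-4.2  1.6]
1.04 [-41.6 131.3] next shift x,z(tool): [-4.1  1.9]
0.96 [-45.7 129.4] next shift x,z(tool): [-3.9  2.3]
0.88 [-49.6 127.1] next shift x,z(tool): [-3.7  2.6]
0.8 [-53.3 124.5] next shift x,z(tool): [-3.5  2.9]
0.72 [-56.8 121.7] next shift x,z(tool): [-3.3  3.1]
0.64 [-60.  118.6] next shift x,z(tool): [-3.   3.4]
0.56 [-63.  115.2] next shift x,z(tool): [-2.7  3.6]
0.48 [-65.7 111.6] next shift x,z(tool): [-2.4  3.8]
0.4 [-68.2 107.8] next shift x,z(tool): [-2.1  4. ]
0.32 [-70.3 103.8] next shift x,z(tool): [-1.8  4.1]
0.24 [-72.   99.6] next shift x,z(tool): [-1.4  4.3]
0.16 [-73.5  95.3] next shift x,z(tool): [-1.1  4.4]
0.08 [-74.6  91. ] next shift x,z(tool): [-0.7  4.5]
-0.0 [-75.3  86.5]
[  1.2  -2.3 137. ]
```

Request:
apply_moves:
  translation:
    - [-4,2,0]
    - [-3,0,0]
    - [0,0,0]
  twist: [0,0,0]
  hand: [0,0,0]

```text
clock: 20.45
tool_pos: [582.6, 12.4, 136.3]
tcp_rot: [0.597, 0.803, -0.0, 0.0]
ft_force: [-1.0, -0.4, -0.9]
finger_gap: -0.1
grasp_force: 0.0
```

Request:
apply_moves:
  translation:
    - [-4,0.5,0]
    - [-4.5,0,-0.2]
    - [-4.5,0,0]
    - [-4.5,0,0.2]
    - [-4.5,0,0.6]
  twist: [0,0,0,0,0]
  hand: [0,0,0,0,0]

```text
clock: 21.08
tool_pos: [589.4, -7.2, 136.0]
tcp_rot: [0.596, 0.803, 0.001, -0.0]
ft_force: [-2.2, 3.5, 4.1]
finger_gap: -0.0
grasp_force: 2.6
```

```bash
python3 st.py
```

```text
21.075 [-27.3  -4.6 136. ] F e,y,z [4.  1.1 4.1] -0.026917875656076132
sidebars 95 [-0.192 80.064]
lever_handle []
loop_bar [(array([76.6, -3.3, 63.5]), 0.75)]
loop_pivot []
scene red 40 [[-50.1, -12.8, 129.6], [-47.1, -1.9, 133.2], [-41.1, 6.1, 135.3]]
sidebars 78 [-0.155 75.249]
lever_handle [(array([-33.4,  -3.6, 115.1]), 0.59)]
loop_bar [(array([77.7, -2.6, 59.3]), 0.68)]
loop_pivot [(array([-36. ,   2. ,  80.1]), 0.76)]
```

Request:
apply_moves:
  translation:
    - [-4.4,0,0.9]
    - [-4.3,0,1.3]
    - [-4.2,0,1.6]
    - [-4.1,0,1.9]
    - [-3.9,0,2.3]
  twist: [0,0,0,0,0]
  hand: [0,0,0,0,0]

```text
clock: 22.1
tool_pos: [595.7, -28.9, 127.8]
tcp_rot: [0.597, 0.803, -0.0, 0.001]
ft_force: [-0.4, 0.8, 6.2]
finger_gap: -0.1
grasp_force: 2.2
```

```bash
python3 st.py; cp pics/scene_a.png pics/s16f.png
```

```text
22.1 [-49.9  -4.3 127.8] F e,y,z [0.8 0.2 6.2] -0.1061674525763447
sidebars 93 [-0.134 75.642]
lever_handle []
loop_bar [(array([73.6, -3.1, 61.2]), 0.63)]
loop_pivot []
scene red 42 [[-75.0, -13.1, 120.5], [-72.6, -1.8, 123.1], [-68.8, 7.0, 124.7]]
sidebars 72 [-0.159 73.978]
lever_handle [(array([-58.7,  -1.6, 113. ]), 0.72)]
loop_bar [(array([74.6, -3. , 61. ]), 0.75)]
loop_pivot [(array([-59.7,  -2.9, 109.4]), 0.74)]
```

Request:
apply_moves:
  translation:
    - [-3.7,0,2.6]
    - [-3.5,0,2.9]
    - [-3.3,0,3.1]
    - [-3.0,0,3.4]
    - [-2.7,0,3.6]
  twist: [0,0,0,0,0]
  hand: [0,0,0,0,0]

```text
clock: 23.12
tool_pos: [600.0, -43.8, 112.8]
tcp_rot: [0.596, 0.803, 0.0, -0.0]
ft_force: [-4.0, 1.3, 9.8]
finger_gap: 0.3
grasp_force: 5.0
```

```bash
python3 st.py
```

```text
23.125 [-65.3  -4.1 112.8] F e,y,z [2.4 3.4 9.8] 0.2932190975233424
sidebars 95 [-6.4000e-02  7.0609e+01]
lever_handle []
loop_bar [(array([67.2, -3.4, 63.2]), 0.83)]
loop_pivot [(array([-46. ,  -0.3,  69.7]), 0.86)]
scene red 88 [[-93.8, -12.6, 93.6], [-85.6, -0.0, 101.7], [-71.3, 8.2, 105.5]]
sidebars 68 [-5.9000e-02  6.7668e+01]
lever_handle [(array([-75.6,  -2.2,  98.6]), 0.85)]
loop_bar [(array([67.4, -3.2, 60.6]), 0.63)]
loop_pivot [(array([-46.5,   0.7,  70.7]), 0.55)]
```

Request:
apply_moves:
  translation:
    - [-2.4,0,3.8]
    - [-2.1,0,4.0]
    - [-1.8,0,4.1]
    - [-1.4,0,4.3]
    - [-1.1,0,4.4]
  twist: [0,0,0,0,0]
  hand: [0,0,0,0,0]

```text
clock: 24.15
tool_pos: [602.6, -52.3, 91.0]
tcp_rot: [0.596, 0.803, -0.0, 0.0]
ft_force: [0.1, 0.8, 0.3]
finger_gap: 0.2
grasp_force: 0.0
```

Request:
apply_moves:
  translation:
    - [0,0,0]
  twist: [0]
  hand: [0]

```text
clock: 24.28
tool_pos: [602.0, -51.7, 90.5]
tcp_rot: [0.596, 0.803, -0.0, -0.001]
ft_force: [-0.9, 0.7, -0.5]
finger_gap: -0.1
grasp_force: 0.0
```

```bash
python3 st.py
```

```text
24.275 [-73.4  -3.8  90.5] F e,y,z [ 0.9  0.7 -0.5] -0.1335195565565273
sidebars 95 [3.1000e-02 6.4059e+01]
lever_handle []
loop_bar [(array([66.3, -3.4, 62. ]), 0.64)]
loop_pivot [(array([-51.8,  -4.2,  60.3]), 0.52)]
scene red 158 [[-104.2, -12.6, 64.9], [-91.2, -0.6, 67.1], [-76.5, 8.3, 69.5]]
sidebars 65 [9.0000e-03 6.2987e+01]
lever_handle [(array([-87.4,  -2.6,  67.5]), 0.72)]
loop_bar [(array([68.1, -5.9, 62.8]), 0.77)]
loop_pivot [(array([-48.3,   2.2,  59.3]), 0.79)]
```

The force has dropped to zero and the red face lies flat at z 67, so the lever snapped shut past centre. I'll retreat and check.

Request:
apply_moves:
  translation:
    - [0,0,-20]
    - [0,0,-40]
    - [0,0,-40]
    - [0,0,-40]
    - [0,0,0]
  twist: [0,0,0,0,0]
  hand: [0,0,0,0,0]

```text
clock: 25.3
tool_pos: [604.3, -52.4, 235.4]
tcp_rot: [0.596, 0.803, 0.002, 0.003]
ft_force: [1.2, -0.2, 0.3]
finger_gap: -0.2
grasp_force: 0.0
```

Request:
apply_moves:
  translation:
    - [0,0,0]
    - [0,0,0]
    - [0,0,0]
  twist: [0,0,0]
  hand: [0,0,0]

```text
clock: 25.68
tool_pos: [602.1, -51.8, 230.3]
tcp_rot: [0.596, 0.803, -0.001, -0.001]
ft_force: [0.0, -0.8, -0.8]
finger_gap: 0.0
grasp_force: 0.0
```

```bash
python3 st.py; python3 - <<'E'
from h import *
s=cv2.imread("pics/scene_a.png"); c=proj("scene",[world(10,0,50)])[0].astype(int); x0,y0=c[0]-80,c[1]-60
cv2.imwrite("pics/s17.png",cv2.resize(s[y0:y0+115,x0:x0+160],None,fx=5,fy=5,interpolation=cv2.INTER_CUBIC))
E
```

```text
25.675 [-73.6  -3.8 230.3] F e,y,z [-0.8  0.2 -0.8] 0.015811067925687195
sidebars 94 [2.1000e-02 6.4926e+01]
lever_handle [(array([-89.6,   0.3,  67.3]), 0.97)]
loop_bar [(array([68.9, -2.2, 62. ]), 0.81)]
loop_pivot [(array([-48.5,  -4.4,  58. ]), 0.88)]
scene red 177 [[-103.9, -12.9, 64.8], [-89.9, -1.5, 67.5], [-74.6, 8.7, 69.6]]
sidebars 67 [4.8000e-02 6.0729e+01]
lever_handle [(array([-87.8,  -4.5,  66.8]), 0.69)]
loop_bar [(array([67.4, -3. , 62.2]), 0.59)]
loop_pivot [(array([-48.3,   2.5,  57. ]), 0.89)]
```

View pics/s17.png

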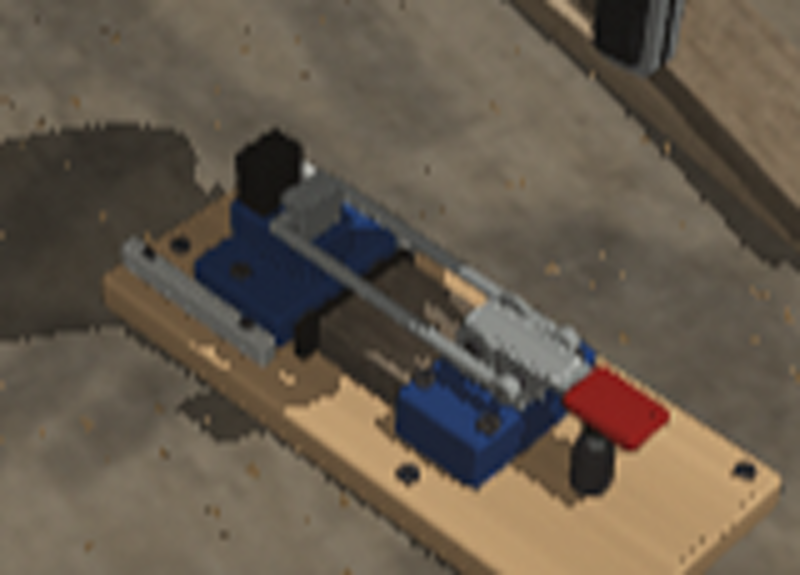

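The lever lies flat on its stop (pixel 615,405), the loop is hooked on the jaw (pixel 310,200), and the pad is tight against the block. The robot is clear.

```bash
python3 -c "
from bench import robot
print(robot.sign_off())"
```

```text
the job is handed in; nothing more can be done
None
```

The block is clamped: the loop is hooked under the jaw's nose, the red lever is past centre and lies flat on its stop, the robot is clear of the jig, and the job was handed in at about 26 s of the 67 s limit.

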